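Run the big gauge ball through the ball sorter

ROBOT

A 7-joint arm with a two-finger parallel gripper is mounted at the origin on the work surface. World frame = base frame: x ahead of the robot, y to its left, z up, the work surface at z = 0. Lengths are in m, angles in rad, forces in N, time in s.
With the tool pointing down it reaches from about 0.4 to 0.875 m from the base axis. Payload 19.3 kg.
Tool frame: the origin (TCP) lies between the finger pads; the fingertips stand 17 mm ahead of it and the grasp point (between the pads) lies 2 mm behind it; z points along the fingers, y is the line along which they close (so a half turn about z gives the same grasp; the last joint's range is limited). The gripper opens to 85 mm and grips with 20 to 120 N. Pads are 22 mm wide; open, the fingers measure 114 mm over their backs; the gripper's body (76 mm by 85 mm) begins 54 mm behind the grasp point. The pads swing forward as they close: fully open they stand 13 mm farther back than shut.
Start: joints at [-1.309, 0.521, -0.036, 1.599, 0.021, 1.021, -0.113], TCP at [0.204, 0.591, 0.248] pointing down, gripper open.
Joint ranges: [-2.91, 2.91], [-0.3, 2.13], [-1.5, 1.42], [0.17, 2.43], [-1.26, 4.41], [0.16, 1.93], [-2.52, 2.52]. Speed limits (rad/s): [1.89, 1.89, 2.39, 2.39, 3.01, 3.01, 3.01].

INTERFACE

Orientations are given as [roll, pitch, yaw] about the fixed x, y, z axes, in that order (R = Rz(yaw) Ry(pitch) Rx(roll)).
In Python, from workcell import bot gives the robot as it stands.
- The arm moves only by the shell command python3 -m inch 'ROWS' [FORCE]. ROWS is JSON, a list of rows, each a list of 7 numbers: the shift along the tool's x, y, z in units of 200 mm (1.0 is 200 mm), then the turn, a rotation vector about the tool's x, y, z in units of 90 degrees (1.0 is 90 degrees), then the opening, from 0 (shut) to 1 (fully open). In form: [[x, y, z, rx, ry, rz, grip], ...]. A call has 1 to 20 rows; each row is the pose to reach, as a shift and turn from the pose commanded when the call began, along the tool's axes at that moment; what a row does not reach only later rows make up. A row lasts 1/8 s, in which the tool goes at most 62.5 mm and 10.7 degrees, less where a joint would pass 70% of its speed; a pose out of reach is approached as far as the arm can. A call with a number of a shift or a turn outside -1 to 1 is refused whole. A call with a gripper value outside its range is refused whole. The fingers move at their own pace and stop on an object; FORCE is the grip in N (left out, the last holds). Time passes only in rows, so rows that repeat a pose let the fingers close. It gives the time, the measured TCP pose, the force, the opening and the grip force at its end, in the units of the state.
- bot.observe(): the state, without advancing time (a new reading comes with each control period).
- bot.grab_frame(name): name is "side" or "top" or "wrist"; returns a dict with "img" (400x640x3 uint8, red, green, blue), "z_map" (400x640 float32, m along the optical axis (not along the pixel's ray), 0 where there is no reading), "vfov" (degrees; the focal length in pixels is half the picture's height over the tangent of half this angle, whatever the lens; pixels are square), "cx", "cy" (the principal point, pixels), "rvec" (rotation vector, rad) and "tvec" (3), from world to camera coordinates, as OpenCV has them. Camera axes: x right, y down, z forward; pixel columns grow to the right and rows downward; lengths in m; the calibration is good to about 2 mm. The wrist camera is an equidistant fisheye: a pixel r from the principal point sees the ray r / f radians off the axis. A picture is of the moment at which its call begins.
- bot.job_done(): hands the job in; it is judged then, once.
The state is a dict: "clock": time; "qpos": joint angles; "qd": joint speeds; "joint_efforts": joint torques, N m; "position": TCP position; "tool_rot": TCP orientation; "force": force on the tool from outside, world axes, zero at the start; "moment": the same for the moment, N m; "grip_width": finger opening in m; "finger_force": force on a finger pad.
Only numpy, scipy, OpenCV 4.12 (cv2) and the standard library are available. Lean on these libraries where they do the work, as an engineer would, in place of code of your own. Each camera call takes 0.05 s, during which the arm holds its last target. There are 200 camera calls.

TASK

Set the largest of the three steel balls in the tin funnel of the ball sorter, then slide the selector grip away from the funnel fully to its end stop so that the ball drops through behind the closed door. Then swing the door wide open by its brass handle (at least 75 degrees) so that the ball rolls out into the tray, leave it open, and slide the selector grip back fully home to its stop next to the funnel. Leave the two smaller balls, the compass and the screwdriver where they are.

Things in the scene. Friction and masses are not known exactly. Their poses are not given: they have to be found in the camera images.
- sorter: Fixed wooden ball sorter 460 x 100 x 108 mm plus funnel. Origin on the bench under the door's inner face; x along its length, z up. In mm: tray x -126 to -13 (rims 34 high, inner width 84, floor sloping away from the funnel, 16 high at x -80); chamber behind the door x 0 to 123; funnel axis x 85, y 0; selector plate (brass, top z 118) between rails (top z 122), from x 47 to the rear.
- funnel_mouth (a point): Centre of the tin funnel's mouth at its rim, 193 mm above the bench. Mouth 118 mm inner diameter, narrowing over 38 mm of depth to a throat of 68 mm bore, 35 mm long, closed below by the selector plate. The big ball rests there with its centre 45 mm below this point.
- selector (a joint): Travel of the selector plate in m: 0 = home stop (plate closes the funnel throat), 0.075 = end stop (throat open). Moves along the sorter's +x, away from the funnel. Stays where left; slides with about 2 N plus drag.
- selector_grip (a point): Grip point of the selector: an upright dark horn block 20 mm thick along the slide, 36 mm wide across it, 60 mm high (bench height 118 to 178 mm). This point is on its middle, 156 mm above the bench; moves with it. At home it is 150 mm from the funnel axis.
- door (a joint): Door angle in rad: 0 = closed, grows as it opens, up to 1.9. Turns counter-clockwise seen from above, about the vertical line through door_hinge; swings out over the tray. Stays where left.
- door_handle (a point): Grip point on the door's handle: an upright round brass bar of 14 mm diameter, from 45 to 147 mm above the bench, its axis 40 mm off the door's outer face. This point is on the bar's axis 118 mm above the bench; moves with the door. The door panel is 12 mm thick, 106 mm wide and its top edge is at 108 mm.
- door_hinge (a point): Point on the door's hinge axis, 118 mm above the bench, 106 mm horizontally from the handle point.
- big_ball: The largest steel ball, 60 mm diameter, hollow, about 0.4 kg (this origin turns with the ball; use big_ball_center).
- big_ball_center (a point): Centre of the 60 mm ball; at the start 45 mm above the bench, in a fixed pine rack board 280 x 66 x 20 mm with three square holes in a row 100 mm apart, a ball in each (which is where varies).
- small_ball_a_center (a point): Centre of one 42 mm steel ball in the rack, bystander.
- small_ball_b_center (a point): Centre of the other 42 mm steel ball in the rack, bystander.
- compass: Round brass compass, 74 mm diameter, 24 mm high, lug and thumb loop, lying on the bench; origin under its centre. Bystander.
- screwdriver: Screwdriver 200 mm long with dark horn handle, lying on the bench along its own x; origin under its middle. Bystander.

How it is judged:
By the outcome, as a careful person would: the job done as asked, in the order asked, and still so for the second after the job is handed in, with the robot touching nothing.
It also fails if it takes over 72 s, if anything falls off the work surface, if the arm or the gripper's body presses on something with over 40 N, if the wrist force passes 120 N, or if a joint passes its speed limit or range.

## Working session

There is one attempt and no reset: what is moved stays moved. The work goes in short steps, Python scripts to look and compute and a shell command to move; the robot and the scene stay as the last step left them, time stands still between calls to the robot, and variables do not carry over. Pictures are saved under pics/ and viewed, at most 13 in all, crops included, and the job is handed in when it is done.

```bash
mkdir -p pics; ls; python3 - <<'E'
from workcell import bot
import cv2,numpy as np
print(bot.observe())
for n in("side","top"):
    f=bot.grab_frame(n); cv2.imwrite(f"pics/{n}0.png",f["img"][:,:,::-1]); np.savez(f"{n}0.npz",**f)
    R=cv2.Rodrigues(np.array(f["rvec"],float))[0]; print(n,-R.T@np.array(f["tvec"]),R[2],f["vfov"],f["cx"],f["cy"])
E
```

```text
pics
{'clock': 0.0, 'qpos': array([-1.30919108,  0.52200119, -0.03633862,  1.59999474,  0.02122277,
        1.02107488, -0.11280376]), 'qd': array([-0.00069742,  0.00019959,  0.00069606,  0.00102693,  0.00043768,
       -0.00113478, -0.000314  ]), 'joint_efforts': array([-6.38615184e-04, -9.27099609e+01,  1.98000938e+00, -3.69926155e+01,
        1.79554633e-02,  8.09243415e-03,  1.14286436e-05]), 'position': array([0.20352662, 0.59061027, 0.24773833]), 'tool_rot': array([-3.14050397e+00,  9.06342793e-05,  2.80979512e+00]), 'force': array([ 0.37209439,  0.69702073, -0.08337121]), 'moment': array([0.02104584, 0.01731009, 0.00629187]), 'finger_force': 0.0, 'grip_width': 0.08529376628254527}
side [-0.08726613 -0.64286404  0.64852814] [ 0.62596461  0.61241481 -0.4828213 ] 47.70579237117842 316.58125951744154 202.4941073809157
top [0.46468657 0.00177979 1.47501656] [ 0.07309909 -0.0051286  -0.9973115 ] 44.1517197706245 318.6682419875884 199.68867638055372
```

View pics/side0.png

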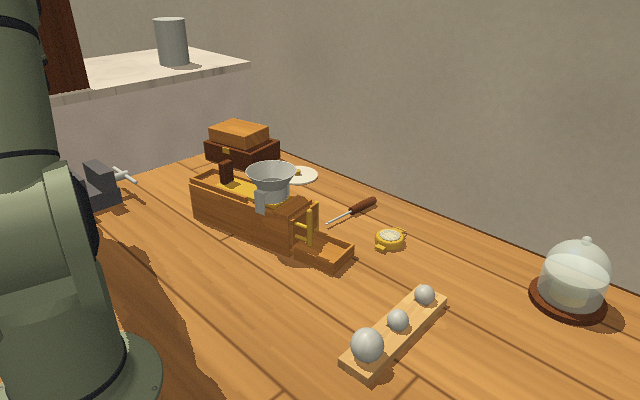

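View pics/top0.png

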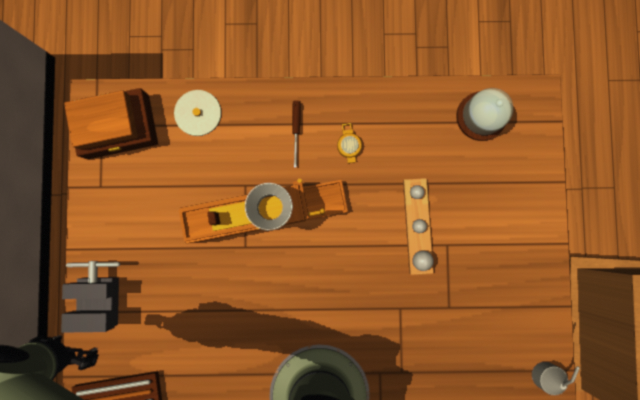

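Side view: big ball at (367,345), the nearest of the three in the rack; funnel at (270,172); grip at (226,172); brass handle bar at (310,226). Top view: big ball (423,260), funnel (268,206), grip (214,218), tray to the right at (325,200).

```bash
cat > h.py <<'E'
import numpy as np,cv2
from scipy.optimize import least_squares
def cloud(f):
    z=f["z_map"].astype(float);fl=200/np.tan(np.radians(float(f["vfov"]))/2)
    v,u=np.mgrid[:400,:640]
    p=np.stack([(u-f["cx"])/fl*z,(v-f["cy"])/fl*z,z],-1)
    R=cv2.Rodrigues(np.array(f["rvec"],float))[0]
    w=(p-f["tvec"])@R; w[z==0]=np.nan; return w
def sphere(p,r):
    def res(c): return np.linalg.norm(p-c,axis=1)-r
    c=p.mean(0)-[0,0,r/2]; s=least_squares(res,c,loss="soft_l1",f_scale=.002); return s.x,np.sqrt(np.mean(s.fun**2))
def circ(p):
    s=least_squares(lambda c:np.hypot(p[:,0]-c[0],p[:,1]-c[1])-c[2],[*p[:,:2].mean(0),.06],loss="soft_l1",f_scale=.002); return s.x
E
python3 - <<'E'
from h import *
out=[]
for n,box in(("top",(170,170,190,80)),("side",(180,140,190,140))):
    f=np.load(n+"0.npz");w=cloud(f);im=f["img"]
    x,y,a,b=box; s=4 if n=="top" else 4
    cv2.imwrite(f"pics/{n}z.png",cv2.resize(im[y:y+b,x:x+a,::-1],None,fx=s,fy=s,interpolation=cv2.INTER_CUBIC))
    bx=(slice(248,274),slice(408,438)) if n=="top" else (slice(322,366),slice(348,388))
    p=w[bx].reshape(-1,3);p=p[(p[:,2]>.035)]
    print(n,"ball",sphere(p,.03),len(p))
    g=w[np.isfinite(w).all(-1)]
    g=g[(g[:,0]>.35)&(g[:,0]<.75)&(g[:,1]>-.2)&(g[:,1]<.5)]
    q=g[(g[:,2]>.183)&(g[:,2]<.21)]; print("rim",len(q),circ(q),np.percentile(q[:,2],[5,50,95]))
    q=g[(g[:,2]>.165)&(g[:,2]<.185)];c=circ(g[(g[:,2]>.183)&(g[:,2]<.21)])
    q=q[np.hypot(q[:,0]-c[0],q[:,1]-c[1])>.09];print("grip",len(q),q.min(0),q.max(0),q.mean(0))
    q=g[(g[:,2]>.116)&(g[:,2]<.126)&(np.hypot(g[:,0]-c[0],g[:,1]-c[1])>.07)]
    if len(q): print("rails",len(q),q.min(0),q.max(0))
    q=g[(g[:,2]>.112)&(g[:,2]<.155)&(np.hypot(g[:,0]-c[0],g[:,1]-c[1])>.06)&(g[:,1]<c[1])]
    print("bar",np.round(q[:40],3).tolist())
    q=g[(g[:,2]>.09)&(g[:,2]<.135)&(g[:,1]>c[1]-.15)]
    m=q[:,:2].mean(0);d=np.linalg.svd(q[:,:2]-m,full_matrices=False)[2][0];print("axis",m,d,np.degrees(np.arctan2(*d[::-1])))
E
```

```text
top ball (array([ 0.39126718, -0.30198113,  0.04450082]), np.float64(0.0021238042345639026)) 344
rim 462 [0.54454169 0.12740283 0.0572421 ] [0.18364449 0.18927594 0.19544246]
grip 109 [0.49924933 0.26626428 0.16550503] [0.533782   0.29085008 0.18252051] [0.5166913  0.27727944 0.17613723]
rails 1194 [ 0.45785501 -0.01389518  0.11600886] [0.60575036 0.37900695 0.12597479]
bar [[0.617, 0.051, 0.115], [0.614, 0.065, 0.114], [0.615, 0.057, 0.113], [0.609, 0.054, 0.114], [0.606, 0.068, 0.114], [0.606, 0.065, 0.114], [0.606, 0.062, 0.118], [0.605, 0.06, 0.12], [0.606, 0.057, 0.116], [0.606, 0.054, 0.118], [0.603, 0.082, 0.118], [0.603, 0.079, 0.117], [0.603, 0.076, 0.118], [0.603, 0.073, 0.119], [0.603, 0.071, 0.115], [0.603, 0.068, 0.12], [0.603, 0.065, 0.118], [0.602, 0.062, 0.123], [0.603, 0.06, 0.12], [0.603, 0.057, 0.118], [0.603, 0.054, 0.114], [0.601, 0.093, 0.115], [0.601, 0.09, 0.116], [0.6, 0.087, 0.118], [0.601, 0.085, 0.116], [0.601, 0.082, 0.113], [0.601, 0.079, 0.112], [0.601, 0.076, 0.116], [0.601, 0.074, 0.114], [0.6, 0.071, 0.119], [0.6, 0.065, 0.116], [0.6, 0.062, 0.123], 
[... 907 characters left out ...]
2, 0.117], [0.591, 0.079, 0.118], [0.594, 0.078, 0.118], [0.596, 0.077, 0.117], [0.596, 0.073, 0.119], [0.597, 0.071, 0.119], [0.602, 0.072, 0.116], [0.584, 0.082, 0.117], [0.584, 0.079, 0.118], [0.585, 0.076, 0.119], [0.587, 0.074, 0.119], [0.59, 0.074, 0.118], [0.592, 0.072, 0.118], [0.593, 0.069, 0.119], [0.594, 0.067, 0.119], [0.596, 0.066, 0.118], [0.601, 0.067, 0.116], [0.602, 0.065, 0.117], [0.603, 0.062, 0.117], [0.577, 0.078, 0.118], [0.58, 0.078, 0.117], [0.58, 0.074, 0.119], [0.582, 0.072, 0.119], [0.584, 0.071, 0.118], [0.585, 0.069, 0.119], [0.589, 0.07, 0.117], [0.591, 0.068, 0.117], [0.59, 0.063, 0.119]]
axis [0.51263839 0.16997036] [ 0.18322857 -0.98307034] -79.44212847187092
```

View pics/sidez.png

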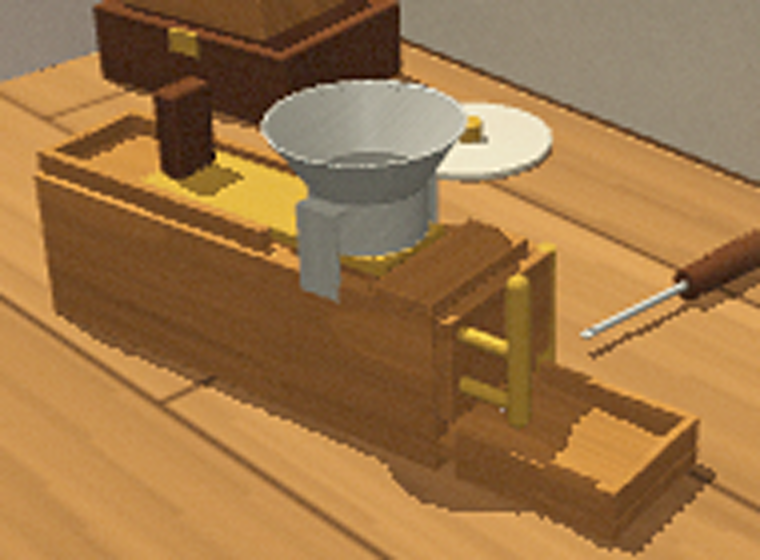

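View pics/topz.png

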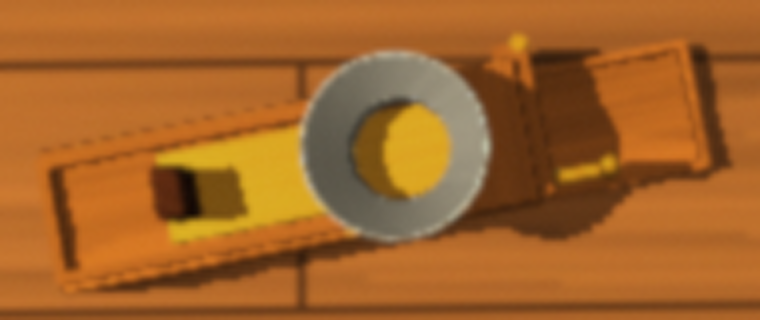

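Side crop: the door is at the tray end, with the hinge post at (548,305) on the far side and the handle bar at (518,350) on the near side. Top crop: hinge post at (518,42), handle bar top at (610,163), grip block at (172,190) at home, funnel throat closed.

```bash
cat >> h.py <<'E'
from scipy.spatial.transform import Rotation as Ro
def rel(targets):
    """targets: x,y,z,yaw(deg) tool-down, -> shift/200mm, turn/90deg from the current pose"""
    from workcell import bot
    s=bot.observe();R=Ro.from_euler("xyz",s["tool_rot"]);
    for t in targets:
        d=R.inv().apply(np.array(t[:3])-s["position"])/.2
        r=(R.inv()*Ro.from_euler("xyz",[180,0,t[3]],degrees=True)).as_rotvec()/(np.pi/2)
        print(t,np.round(d,3),np.round(r,3))
E
python3 - <<'E'
from h import *
for n,hb,bb in(("top",(slice(176,187),slice(295,305)),(slice(206,216),slice(317,328))),("side",(slice(200,232),slice(313,321)),(slice(208,246),slice(305,314)))):
    w=cloud(np.load(n+"0.npz"));im=np.load(n+"0.npz")["img"].astype(int)
    for k,b in(("hinge",hb),("bar",bb)):
        p=w[b].reshape(-1,3);c=im[b].reshape(-1,3);m=(c[:,0]-c[:,2]>60)&(c[:,1]>.7*c[:,0])&(p[:,2]>.06)
        q=p[m]; print(n,k,m.sum(),np.round(np.median(q,0),4),np.round(q.max(0),3),np.round(q.min(0),3))
rel([(.44,.42,.31,130),(.48,.25,.31,90)])
E
```

```text
top hinge 4 [0.6207 0.049  0.1059] [0.621 0.052 0.108] [0.618 0.046 0.105]
top bar 6 [ 0.5316 -0.011   0.1415] [ 0.534 -0.     0.146] [ 0.531 -0.014  0.1  ]
side hinge 29 [0.6178 0.0434 0.1001] [0.622 0.053 0.109] [0.605 0.041 0.06 ]
side bar 225 [ 0.5274 -0.0189  0.1022] [0.593 0.039 0.146] [ 0.521 -0.023  0.061]
(0.44, 0.42, 0.31, 130) [-1.396 -0.422 -0.31 ] [-0.001  0.     0.344]
(0.48, 0.25, 0.31, 90) [-1.862 -1.16  -0.31 ] [-0.     0.     0.789]
```

```bash
python3 -m inch '[[-1,-0.3,-0.31,0,0,0.79,1],[-1,-0.3,-0.31,0,0,0.79,1],[-1,-0.3,-0.31,0,0,0.79,1],[-1,-0.3,-0.31,0,0,0.79,1],[-1,-0.3,-0.31,0,0,0.79,1],[-1,-0.3,-0.31,0,0,0.79,1],[-1,-0.3,-0.31,0,0,0.79,1],[-1,-0.3,-0.31,0,0,0.79,1]]' 80; python3 -c "
from h import *
rel([(.46,.25,.31,90),(.48,.05,.31,90),(.45,-.15,.3,90),(.39,-.3025,.15,90)])"
```

```text
clock: 1.1
position: [0.3729, 0.469, 0.31]
tool_rot: [-3.141, 0.001, 1.57]
force: [0.3, 0.6, -1.2]
grip_width: 0.0853
finger_force: 0.0
(0.46, 0.25, 0.31, 90) [-1.095e+00  4.360e-01  1.000e-03] [-0.     0.    -0.001]
(0.48, 0.05, 0.31, 90) [-2.094e+00  5.380e-01  1.000e-03] [-0.     0.    -0.001]
(0.45, -0.15, 0.3, 90) [-3.095  0.389  0.052] [-0.     0.    -0.001]
(0.39, -0.3025, 0.15, 90) [-3.857  0.09   0.802] [-0.     0.    -0.001]
```

```bash
python3 -m inch '[[-1,0.4,0,0,0,0,1],[-1,0.4,0,0,0,0,1],[-1,0.4,0,0,0,0,1],[-1,0.4,0,0,0,0,1]]'; python3 -m inch '[[-1,0.1,0,0,0,0,1],[-1,0.1,0,0,0,0,1],[-1,0.1,0,0,0,0,1],[-1,0.1,0,0,0,0,1]]';  python3 -m inch '[[-1,-0.15,0,0,0,0,1],[-1,-0.15,0,0,0,0,1],[-1,-0.15,0,0,0,0,1],[-1,-0.15,0,0,0,0,1]]'; python3 -m inch '[[-0.8,-0.3,0.3,0,0,0,1],[-0.8,-0.3,0.5,0,0,0,1],[-0.8,-0.3,0.7,0,0,0,1],[-0.8,-0.3,0.7,0,0,0,1],[-0.8,-0.3,0.7,0,0,0,1]]'; python3 - <<'E'
from h import *
from workcell import bot
rel([(.39,-.3025,.042,90)])
f=bot.grab_frame("wrist");np.savez("w1.npz",**f);cv2.imwrite("pics/w1.png",f["img"][:,:,::-1])
E
```

```text
clock: 1.6
position: [0.4539, 0.2654, 0.3106]
tool_rot: [3.141, 0.0, 1.569]
force: [0.0, 1.0, 0.0]
grip_width: 0.0855
finger_force: 0.0
clock: 2.1
position: [0.4724, 0.065, 0.3106]
tool_rot: [3.141, 0.0, 1.567]
force: [1.0, 0.6, -0.5]
grip_width: 0.0854
finger_force: 0.0
clock: 2.6
position: [0.4411, -0.1341, 0.3105]
tool_rot: [3.141, 0.001, 1.568]
force: [0.5, 0.7, -0.6]
grip_width: 0.086
finger_force: 0.0
clock: 3.22
position: [0.3805, -0.2912, 0.1684]
tool_rot: [-3.138, -0.001, 1.569]
force: [0.5, 0.1, 0.2]
grip_width: 0.0852
finger_force: 0.0
(0.39, -0.3025, 0.042, 90) [-0.057  0.05   0.632] [-0.002 -0.001 -0.001]
```

View pics/w1.png

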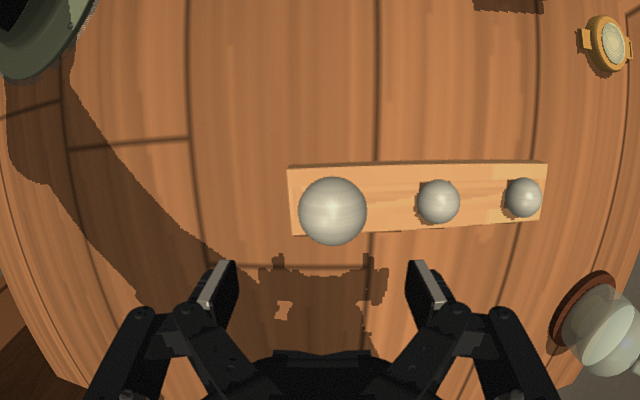

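Wrist view: big ball at (333,211), centred between the fingers (about 225 and 415); the small balls at (438,202) and (523,198) clear them.

```bash
cat >> h.py <<'E'
def wcloud(f):
    z=f["z_map"].astype(float);fl=200/np.tan(np.radians(float(f["vfov"]))/2)
    v,u=np.mgrid[:400,:640];x=u-f["cx"];y=v-f["cy"];r=np.hypot(x,y)+1e-9;t=np.tan(r/fl)/r
    p=np.stack([x*t*z,y*t*z,z],-1);w=(p-f["tvec"])@cv2.Rodrigues(np.array(f["rvec"],float))[0];w[z==0]=np.nan;return w
E
python3 - <<'E'
from h import *
w=wcloud(np.load("w1.npz"))
p=w[182:240,303:362].reshape(-1,3);p=p[(p[:,2]>.035)&(np.hypot(p[:,0]-.39,p[:,1]+.302)<.035)];print(len(p),sphere(p,.03))
E
```

```text
3217 (array([ 0.39008047, -0.30166981,  0.04511628]), np.float64(0.0005438741250049867))
```

Consistent from three views: ball at (0.390, -0.302, 0.045). Descend and grasp.

```bash
python3 -m inch '[[-0.055,0.05,0.15,0,0,0,1],[-0.055,0.05,0.3,0,0,0,1],[-0.055,0.05,0.45,0,0,0,1],[-0.055,0.05,0.57,0,0,0,1],[-0.055,0.05,0.63,0,0,0,1],[-0.055,0.05,0.63,0,0,0,1],[-0.055,0.05,0.63,0,0,0,0.5],[-0.055,0.05,0.63,0,0,0,0.3],[-0.055,0.05,0.63,0,0,0,0.3],[-0.055,0.05,0.63,0,0,0,0.3],[-0.055,0.05,0.63,0,0,0,0.3],[-0.055,0.05,0.63,0,0,0,0.3]]' 60
```

```text
clock: 4.78
position: [0.3907, -0.3022, 0.0457]
tool_rot: [-3.141, -0.0, 1.568]
force: [-11.7, 2.9, 25.8]
grip_width: 0.0576
finger_force: 58.6
```

```bash
python3 -m inch '[[0,0,-0.1,0,0,0,0.3],[0,0,-0.2,0,0,0,0.3],[0,0,-0.4,0,0,0,0.3],[0,0,-0.7,0,0,0,0.3],[0,0,-1,0,0,0,0.3],[0,0,-1,0,0,0,0.3],[0,0,-1,0,0,0,0.3]]'; python3 - <<'E'
from h import *
from workcell import bot
rel([(.5425,.1266,.30,90)])
for n in("side","top"):
    f=bot.grab_frame(n);w=cloud(f).reshape(-1,3);s=bot.observe()["position"]
    p=w[(np.linalg.norm(w-(s+[0,0,-.005]),axis=1)<.05)];p=p[p[:,2]<s[2]+.02]
    c=f["img"].reshape(-1,3)[(np.linalg.norm(w-(s+[0,0,-.005]),axis=1)<.05)&(w[:,2]<s[2]+.02)]
    p=p[c.max(1)>90]; print(n,s,len(p),sphere(p,.03) if len(p)>20 else p)
    if n=="side":cv2.imwrite("pics/s1.png",cv2.resize(f["img"][180:330,260:460,::-1],None,fx=3,fy=3))
E
```

```text
clock: 5.65
position: [0.3915, -0.3013, 0.244]
tool_rot: [3.142, -0.001, 1.57]
force: [-0.2, -0.2, -4.6]
grip_width: 0.0578
finger_force: 68.0
(0.5425, 0.1266, 0.3, 90) [ 2.141  0.752 -0.278] [ 0.    -0.    -0.001]
side [ 0.39120678 -0.30135651  0.24344344] 634 (array([ 0.38954569, -0.30155627,  0.24326647]), np.float64(0.003150190749138518))
top [ 0.39110833 -0.30146888  0.24322251] 136 (array([ 0.39287575, -0.30124109,  0.24054592]), np.float64(0.0019977943018521477))
```

View pics/s1.png

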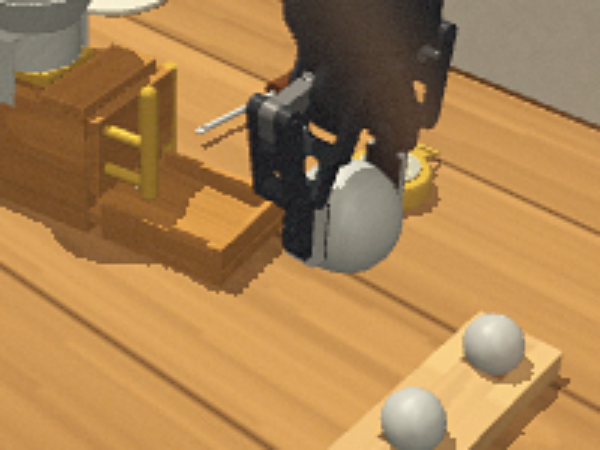

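The ball is held between the pads, centred at about TCP height; the two small balls are still in the rack. Carrying it to the funnel.

```bash
python3 -m inch '[[0.1,0.1,-0.2,0,0,0,0.3],[0.3,0.25,-0.28,0,0,0,0.3],[0.55,0.4,-0.28,0,0,0,0.3],[0.8,0.5,-0.28,0,0,0,0.3],[1,0.6,-0.28,0,0,0,0.3],[1,0.6,-0.28,0,0,0,0.3]]'; python3 -m inch '[[0.25,0.05,0,0,0,0,0.3],[0.5,0.1,0,0,0,0,0.3],[0.75,0.12,0,0,0,0,0.3],[1,0.15,0,0,0,0,0.3],[1,0.15,0,0,0,0,0.3],[1,0.15,0,0,0,0,0.3]]';python3 -c "
from h import *
rel([(.5425,.1266,.205,90)])"
```

```text
clock: 6.5
position: [0.5128, -0.0989, 0.2986]
tool_rot: [-3.139, -0.0, 1.574]
force: [1.2, -0.7, -5.6]
grip_width: 0.0571
finger_force: 68.1
clock: 7.25
position: [0.5421, 0.0964, 0.2994]
tool_rot: [-3.14, 0.001, 1.568]
force: [0.5, -0.7, -4.7]
grip_width: 0.0574
finger_force: 68.1
(0.5425, 0.1266, 0.205, 90) [0.152 0.002 0.472] [-0.001  0.001 -0.002]
```

```bash
python3 -m inch '[[0.15,0,0.1,0,0,0,0.3],[0.15,0,0.25,0,0,0,0.3],[0.15,0,0.4,0,0,0,0.3],[0.15,0,0.47,0,0,0,0.3],[0.15,0,0.47,0,0,0,0.3],[0.15,0,0.47,0,0,0,0.3],[0.15,0,0.47,0,0,0,0.8],[0.15,0,0.47,0,0,0,0.8],[0.15,0,0.47,0,0,0,0.8],[0.15,0,0.47,0,0,0,0.8]]';python3 -m inch '[[0,0,-0.1,0,0,0,0.8],[0,0,-0.25,0,0,0,0.8],[0,0,-0.45,0,0,0,1],[0,0,-0.45,0,0,0,1]]'; python3 - <<'E'
from h import *
from workcell import bot
f=bot.grab_frame("wrist");w=wcloud(f);p=w.reshape(-1,3);p=p[(np.hypot(p[:,0]-.5425,p[:,1]-.1266)<.05)&(p[:,2]<.2)&(p[:,2]>.15)]
print(len(p),sphere(p,.03))
f=bot.grab_frame("side");cv2.imwrite("pics/s2.png",cv2.resize(f["img"][120:270,180:380,::-1],None,fx=3,fy=3))
rel([(.49,.20,.28,190.4),(.5155,.2742,.28,190.4)])
E
```

```text
clock: 8.5
position: [0.5425, 0.1277, 0.2064]
tool_rot: [3.141, -0.0, 1.569]
force: [-0.6, 0.6, -0.4]
grip_width: 0.0687
finger_force: 0.0
clock: 9.0
position: [0.5435, 0.1278, 0.2988]
tool_rot: [3.138, -0.002, 1.569]
force: [0.4, 0.3, -1.0]
grip_width: 0.0858
finger_force: 0.0
9678 (array([0.54251047, 0.12055891, 0.16126489]), np.float64(0.012907795595363846))
(0.49, 0.2, 0.28, 190.4) [ 0.361 -0.263  0.081] [ 0.    -0.    -1.117]
(0.5155, 0.2742, 0.28, 190.4) [ 0.732 -0.136  0.081] [ 0.    -0.    -1.117]
```

View pics/s2.png

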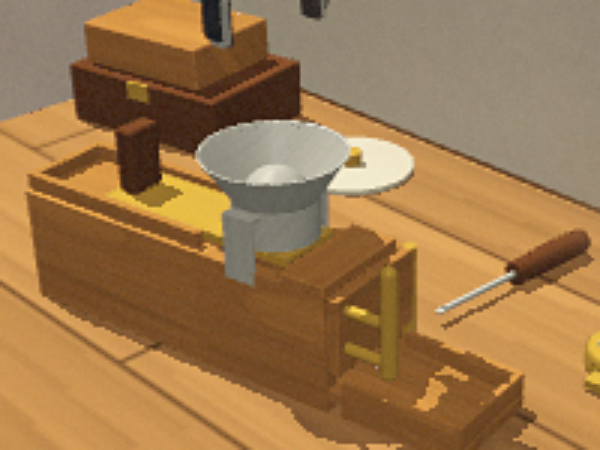

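The ball sits in the funnel throat (280,175 in the crop). Next, the selector grip.

```bash
python3 -m inch '[[0.73,-0.14,0,0,0,-1,1],[0.73,-0.14,0,0,0,-1,1],[0.73,-0.14,0,0,0,-1,1],[0.73,-0.14,0,0,0,-1,1],[0.73,-0.14,0,0,0,-1,1],[0.73,-0.14,0,0,0,-1,1],[0.73,-0.14,0,0,0,-1,1],[0.73,-0.14,0,0,0,-1,1],[0.73,-0.14,0,0,0,-1,1],[0.73,-0.14,0,0,0,-1,1]]'; python3 - <<'E'
from h import *
from workcell import bot
f=bot.grab_frame("wrist");w=wcloud(f);p=w.reshape(-1,3);d=np.array([-.1805,.9836]);q=p-[.5425,.1266,0]
u=q[:,:2]@d;v=q[:,:2]@[-.9836,-.1805]
m=(p[:,2]>.150)&(p[:,2]<.19)&(u>.1)&(u<.2)&(abs(v)<.035);t=m&(p[:,2]>.172)
print(m.sum(),t.sum(),np.percentile(u[t],[2,50,98]),np.percentile(v[t],[2,50,98]),np.median(p[t,2]))
rel([(.5155,.2742,.154,190.4)])
E
```

```text
clock: 10.35
position: [0.5145, 0.2735, 0.2953]
tool_rot: [-3.141, -0.001, 3.139]
force: [0.1, 0.8, -0.5]
grip_width: 0.0852
finger_force: 0.0
1074 942 [0.14557579 0.15514279 0.1645406 ] [-0.01616146  0.00169867  0.01754061] 0.1780101172625848
(0.5155, 0.2742, 0.154, 190.4) [-0.006  0.004  0.707] [-0.    -0.001 -0.118]
```

```bash
python3 -m inch '[[0,0.027,0.1,0,0,-0.118,1],[0,0.027,0.3,0,0,-0.118,1],[0,0.027,0.5,0,0,-0.118,1],[0,0.027,0.65,0,0,-0.118,1],[0,0.027,0.7,0,0,-0.118,1],[0,0.027,0.7,0,0,-0.118,1],[0,0.027,0.7,0,0,-0.118,0.1],[0,0.027,0.7,0,0,-0.118,0.1],[0,0.027,0.7,0,0,-0.118,0.1],[0,0.027,0.7,0,0,-0.118,0.1],[0,0.027,0.7,0,0,-0.118,0.1],[0,0.027,0.7,0,0,-0.118,0.1]]'; python3 -m inch '[[0,0.05,0,0,0,0,0.1],[0,0.11,0,0,0,0,0.1],[0,0.17,0,0,0,0,0.1],[0,0.23,0,0,0,0,0.1],[0,0.28,0,0,0,0,0.1],[0,0.33,0,0,0,0,0.1],[0,0.355,0,0,0,0,0.1],[0,0.365,0,0,0,0,0.1],[0,0.365,0,0,0,0,0.1],[0,0.365,0,0,0,0,0.1]]'
```

```text
clock: 11.9
position: [0.5149, 0.2792, 0.1568]
tool_rot: [3.141, 0.0, -2.958]
force: [-1.9, -0.5, 5.2]
grip_width: 0.0196
finger_force: 58.3
clock: 13.15
position: [0.5019, 0.3493, 0.1568]
tool_rot: [-3.14, -0.0, -2.959]
force: [-2.1, -10.3, 11.5]
grip_width: 0.0193
finger_force: 60.4
```

```bash
python3 -m inch '[[0,0.01,0,0,0,0,0.1],[0,0.02,0,0,0,0,0.1],[0,0.02,0,0,0,0,0.1]]'; python3 -m inch '[[0,0.01,0,0,0,0,0.1],[0,0.015,0,0,0,0,0.1],[0,0.015,0,0,0,0,0.1]]'
```

```text
clock: 13.52
position: [0.5018, 0.3495, 0.1566]
tool_rot: [-3.135, -0.002, -2.962]
force: [-2.3, -31.5, 19.1]
grip_width: 0.0194
finger_force: 61.3
clock: 13.9
position: [0.5018, 0.3496, 0.1566]
tool_rot: [-3.132, -0.003, -2.964]
force: [-2.7, -46.4, 24.4]
grip_width: 0.0196
finger_force: 63.6
```

```bash
python3 -m inch '[[0,-0.025,0,0,0,0,0.1],[0,-0.03,0,0,0,0,0.1],[0,-0.03,0,0,0,0,0.6],[0,-0.03,0,0,0,0,1],[0,-0.03,0,0,0,0,1],[0,-0.03,-0.2,0,0,0,1],[0,-0.03,-0.4,0,0,0,1],[0,-0.03,-0.65,0,0,0,1],[0,-0.03,-0.65,0,0,0,1]]'; python3 - <<'E'
from h import *
from workcell import bot
f=bot.grab_frame("wrist");w=wcloud(f);p=w.reshape(-1,3);d=np.array([-.1805,.9836]);q=p-[.5425,.1266,0]
u=q[:,:2]@d;v=q[:,:2]@[-.9836,-.1805]
m=(u>.1)&(u<.26)&(abs(v)<.035)&(p[:,2]>.172)&(p[:,2]<.19)
print(m.sum(),np.percentile(u[m],[2,50,98]))
f=bot.grab_frame("side");cv2.imwrite("pics/s3.png",cv2.resize(f["img"][120:270,180:380,::-1],None,fx=3,fy=3))
rel([(.45,.30,.29,145),(.5,.10,.31,100.4),(.533,-.014,.29,100.4)])
E
```

```text
clock: 15.02
position: [0.5024, 0.3529, 0.29]
tool_rot: [3.139, 0.005, -2.958]
force: [0.4, 0.0, -1.1]
grip_width: 0.0852
finger_force: 0.0
973 [0.21710133 0.22617505 0.23589012]
(0.45, 0.3, 0.29, 145) [ 0.299 -0.209 -0.019] [0.    0.    0.506]
(0.5, 0.1, 0.31, 100.4) [ 0.236 -1.238 -0.119] [0.    0.    1.001]
(0.533, -0.014, 0.29, 100.4) [ 0.178 -1.828 -0.019] [0.    0.    1.001]
```

View pics/s3.png

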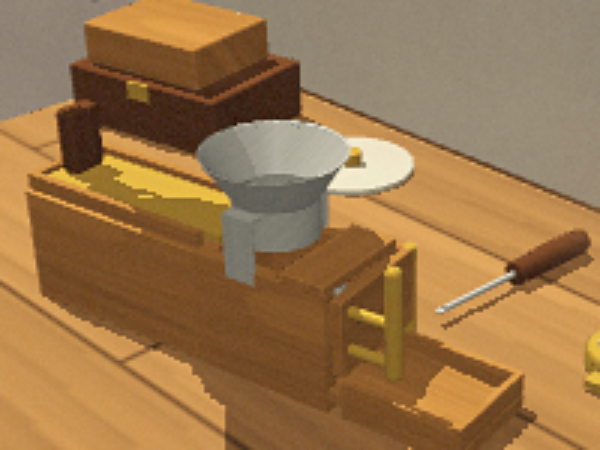

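The selector is out at its stop: the horn moved from (140,155) to (80,135) and sits 0.226 m from the funnel axis. The funnel is empty, and a bit of ball shows at (340,290) behind the door, which is slightly ajar. Moving to above the handle.

```bash
python3 -m inch '[[0.2,-0.9,-0.1,0,0,1,1],[0.2,-0.9,-0.1,0,0,1,1],[0.2,-0.9,-0.1,0,0,1,1],[0.2,-0.9,-0.1,0,0,1,1],[0.2,-0.9,-0.1,0,0,1,1],[0.2,-0.9,-0.1,0,0,1,1],[0.2,-0.9,-0.1,0,0,1,1],[0.2,-0.9,-0.1,0,0,1,1],[0.2,-0.9,-0.1,0,0,1,1]]'; python3 -m inch '[[-0.9,0,0,0,0,0,1],[-0.9,0,0,0,0,0,1],[-0.9,0,0,0,0,0,1],[-0.9,0,0,0,0,0,1],[-0.9,0,0,0,0,0,1]]'; python3 - <<'E'
from h import *
from workcell import bot
f=bot.grab_frame("wrist");w=wcloud(f);im=f["img"].astype(int);np.savez("w2.npz",**f)
m=(im[...,0]-im[...,2]>50)&(im[...,1]>.65*im[...,0])&(w[...,2]>.12)&(w[...,2]<.16)&(np.hypot(w[...,0]-.533,w[...,1]+.014)<.05)
q=w[m];print("bar",len(q),q.mean(0),q.min(0),q.max(0))
m=(w[...,2]>.07)&(w[...,2]<.13)&(np.hypot(w[...,0]-.6195,w[...,1]-.048)<.02);q=w[m];print("hinge",len(q),q.mean(0),q.max(0))
cv2.imwrite("pics/w2.png",f["img"][:,:,::-1])
f=bot.grab_frame("top");cv2.imwrite("pics/t2.png",cv2.resize(f["img"][160:250,170:360,::-1],None,fx=4,fy=4))
rel([(.533,-.014,.118,100)])
E
```

```text
clock: 16.25
position: [0.4943, 0.1676, 0.3051]
tool_rot: [-3.14, 0.001, 1.75]
force: [0.1, 0.4, -0.0]
grip_width: 0.0852
finger_force: 0.0
clock: 16.88
position: [0.5273, -0.0089, 0.3054]
tool_rot: [-3.14, -0.0, 1.754]
force: [-0.3, 0.5, 0.2]
grip_width: 0.0857
finger_force: 0.0
bar 216 [ 0.53437674 -0.01329753  0.14072442] [ 0.52832018 -0.02203666  0.12048807] [ 0.54113426 -0.0085855   0.14883527]
hinge 345 [0.61147934 0.05198071 0.10927284] [0.62505034 0.06708437 0.11950471]
(0.533, -0.014, 0.118, 100) [-0.034  0.023  0.938] [-0.001 -0.     0.007]
```

View pics/w2.png

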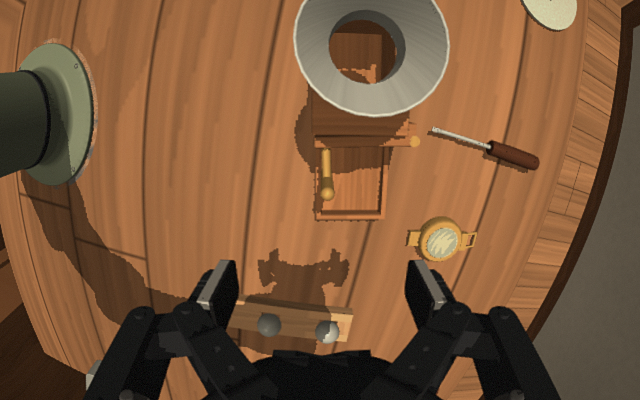

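Wrist view: handle bar top at (327,193), hinge at (413,142), throat open and empty. Descend and grip the bar.

```bash
python3 -m inch '[[-0.039,0.028,0.15,0,0,0,1],[-0.039,0.028,0.4,0,0,0,1],[-0.039,0.028,0.65,0,0,0,1],[-0.039,0.028,0.85,0,0,0,1],[-0.039,0.028,0.93,0,0,0,1],[-0.039,0.028,0.93,0,0,0,1],[-0.039,0.028,0.93,0,0,0,0.05],[-0.039,0.028,0.93,0,0,0,0.05],[-0.039,0.028,0.93,0,0,0,0.05],[-0.039,0.028,0.93,0,0,0,0.05],[-0.039,0.028,0.93,0,0,0,0.05],[-0.039,0.028,0.93,0,0,0,0.05],[-0.039,0.028,0.93,0,0,0,0.05]]' 40; python3 - <<'E'
from h import *
from workcell import bot
s=bot.observe();p=s["position"];H=np.array([.6195,.048]);r=p[:2]-H;print(np.linalg.norm(r),np.degrees(s["tool_rot"]))
y=np.degrees(s["tool_rot"][2])
rel([(*(H+Ro.from_euler("z",t,degrees=True).as_matrix()[:2,:2]@r),p[2],y+t) for t in range(0,91,6)])
E
```

```text
clock: 18.6
position: [0.5343, -0.0163, 0.1207]
tool_rot: [-3.141, -0.0, 1.754]
force: [-3.6, -1.4, 9.3]
grip_width: 0.0125
finger_force: 38.9
0.10673182955880484 [-1.79986219e+02 -4.99709701e-05  1.00492648e+02]
(np.float64(0.5343239808627813), np.float64(-0.016317409811853548), np.float64(0.12066780710124594), np.float64(100.49264815384787)) [-0. -0.  0.] [-0. -0.  0.]
(np.float64(0.5415135840167179), np.float64(-0.024868390698932277), np.float64(0.12066780710124594), np.float64(106.49264815384787)) [-0.049  0.028 -0.   ] [-0.    -0.    -0.067]
(np.float64(0.5495576226638741), np.float64(-0.032621010248822455), np.float64(0.12066780710124594), np.float64(112.49264815384787)) [-0.094  0.06  -0.   ] [-0.    -0.    -0.133]
(np.float64(0.5583679646335082), np.float64(-0.0394903291393955), np.float64(0.12066780710124594), np.float64(118.49264815384787)) [-0.136  0.097 -0.   ] [-0.  -0.  -0.2]
(np.float64(0.5678480819753184), np.float64(-0.04540108567538893), np.float64(0.12066780710124594), np.float64(124.49264815384787)) [-0.174  0.138 -0.   ] [-0.    -0.    -0.267]
(np.float64(0.57789
[... 1211 characters left out ...]
33]
(np.float64(0.6543486542861829), np.float64(-0.05288238069857332), np.float64(0.12066780710124594), np.float64(172.49264815384788)) [-0.289  0.557 -0.   ] [-0.  -0.  -0.8]
(np.float64(0.6647028299369325), np.float64(-0.04868706018212843), np.float64(0.12066780710124594), np.float64(178.49264815384788)) [-0.278  0.612 -0.   ] [-0.    -0.    -0.867]
(np.float64(0.6745617539235929), np.float64(-0.04343241600126005), np.float64(0.12066780710124594), np.float64(184.49264815384788)) [-0.261  0.665 -0.   ] [-0.    -0.    -0.933]
(np.float64(0.6838174098118536), np.float64(-0.03717601913721874), np.float64(0.12066780710124594), np.float64(190.49264815384788)) [-0.239  0.716 -0.   ] [-0. -0. -1.]
```

```bash
python3 -m inch '[[-0.025,0.013,0,0,0,-0.033,0.05],[-0.049,0.028,0,0,0,-0.067,0.05],[-0.072,0.043,0,0,0,-0.1,0.05],[-0.094,0.06,0,0,0,-0.133,0.05],[-0.136,0.097,0,0,0,-0.2,0.05],[-0.174,0.138,0,0,0,-0.267,0.05],[-0.174,0.138,0,0,0,-0.267,0.05]]'
```

```text
clock: 19.48
position: [0.5689, -0.0451, 0.1207]
tool_rot: [3.14, 0.0, 2.175]
force: [1.2, 3.2, 6.8]
grip_width: 0.0128
finger_force: 40.0
```

```bash
python3 -m inch '[[-0.049,0.028,0,0,0,-0.067,0.05],[-0.094,0.06,0,0,0,-0.133,0.05],[-0.136,0.097,0,0,0,-0.2,0.05],[-0.174,0.138,0,0,0,-0.267,0.05],[-0.207,0.183,0,0,0,-0.333,0.05],[-0.235,0.231,0,0,0,-0.4,0.05],[-0.258,0.282,0,0,0,-0.467,0.05],[-0.276,0.335,0,0,0,-0.533,0.05],[-0.288,0.39,0,0,0,-0.6,0.05],[-0.294,0.445,0,0,0,-0.667,0.05],[-0.294,0.501,0,0,0,-0.733,0.05],[-0.294,0.501,0,0,0,-0.733,0.05],[-0.294,0.501,0,0,0,-0.733,0.05]]'; python3 - <<'E'
from h import *
from workcell import bot
p=bot.observe()["position"][:2];print(np.degrees(np.arctan2(*(p-[.6195,.048])[::-1])-np.arctan2(-.0643,-.0852)))
f=bot.grab_frame("side");cv2.imwrite("pics/s4.png",cv2.resize(f["img"][120:270,180:380,::-1],None,fx=3,fy=3))
E
```

```text
clock: 21.1
position: [0.6834, -0.0347, 0.1207]
tool_rot: [3.139, -0.001, -2.958]
force: [-7.7, 8.4, 10.6]
grip_width: 0.0129
finger_force: 40.5
90.61902226972835
```

View pics/s4.png

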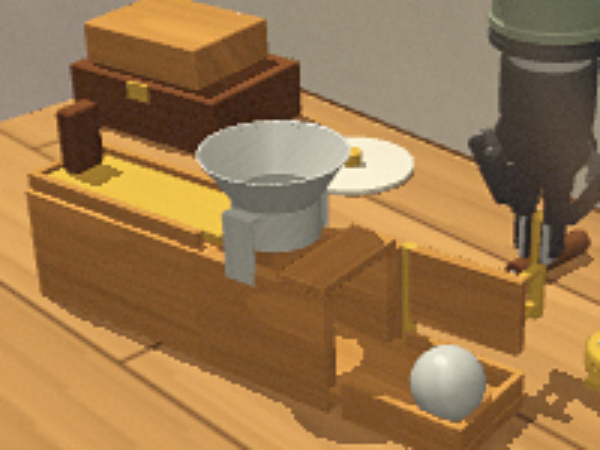

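The ball has rolled to the tray's end at (447,382) and the door stands about 90° open. Release, lift and return to the grip.

```bash
python3 -m inch '[[0,0,0,0,0,0,0.5],[0,0,0,0,0,0,0.6],[0,0,0,0,0,0,0.6],[0,0,-0.2,0,0,0,0.6],[0,0,-0.45,0,0,0,0.6],[0,0,-0.7,0,0,0,1],[0,0,-0.95,0,0,0,1],[0,0,-0.95,0,0,0,1]]'; python3 -m inch '[[0.35,0.9,0,0,0,0,1],[0.35,0.9,0,0,0,0,1],[0.35,0.9,0,0,0,0,1],[0.35,0.9,0,0,0,0,1],[0.35,0.9,0,0,0,0,1]]'; python3 -c "
from h import *
rel([(.5023,.3495,.31,190.4),(.5023,.3495,.155,190.4)])"
```

```text
clock: 22.15
position: [0.6852, -0.0371, 0.3145]
tool_rot: [-3.14, 0.006, -2.959]
force: [0.5, -0.5, -1.0]
grip_width: 0.0853
finger_force: 0.0
clock: 22.78
position: [0.5821, 0.1273, 0.3099]
tool_rot: [-3.141, -0.001, -2.958]
force: [-0.7, -1.2, -0.3]
grip_width: 0.0857
finger_force: 0.0
(0.5023, 0.3495, 0.31, 190.4) [ 1.890e-01  1.165e+00 -1.000e-03] [-0.    -0.     0.001]
(0.5023, 0.3495, 0.155, 190.4) [0.189 1.165 0.774] [-0.    -0.     0.001]
```

```bash
python3 -m inch '[[0.17,0.97,0,0,0,0,1],[0.17,0.97,0,0,0,0,1],[0.17,0.97,0,0,0,0,1],[0.17,0.97,0,0,0,0,1],[0.17,0.97,0,0,0,0,1]]'; python3 -c "
from h import *
rel([(.5023,.3495,.155,190.4)])"
```

```text
clock: 23.4
position: [0.5142, 0.3111, 0.3097]
tool_rot: [-3.141, -0.0, -2.959]
force: [-0.5, -1.6, 0.3]
grip_width: 0.0858
finger_force: 0.0
(0.5023, 0.3495, 0.155, 190.4) [0.023 0.2   0.773] [-0.001 -0.     0.001]
```

```bash
python3 -m inch '[[0.023,0.19,0,0,0,0,1],[0.023,0.19,0,0,0,0,1],[0.023,0.19,0.2,0,0,0,1],[0.023,0.19,0.2,0,0,0,1],[0.023,0.19,0.2,0,0,0,1]]'; python3 -c "
from h import *
rel([(.5023,.3495,.155,190.4)])"
```

```text
clock: 24.02
position: [0.5031, 0.3475, 0.2714]
tool_rot: [-3.142, 0.001, -2.96]
force: [0.5, -0.2, 0.8]
grip_width: 0.0852
finger_force: 0.0
(0.5023, 0.3495, 0.155, 190.4) [0.003 0.011 0.582] [-0.     0.001  0.   ]
```

Descend, grip, slide back about 70 mm and then creep to the stop.

```bash
python3 -m inch '[[0,0.01,0.15,0,0,0,1],[0,0.01,0.35,0,0,0,1],[0,0.01,0.5,0,0,0,1],[0,0.01,0.58,0,0,0,1],[0,0.01,0.58,0,0,0,1],[0,0.01,0.58,0,0,0,0.1],[0,0.01,0.58,0,0,0,0.1],[0,0.01,0.58,0,0,0,0.1],[0,0.01,0.58,0,0,0,0.1],[0,0.01,0.58,0,0,0,0.1],[0,0.01,0.58,0,0,0,0.1]]' 60; python3 -m inch '[[0,-0.05,0,0,0,0,0.1],[0,-0.11,0,0,0,0,0.1],[0,-0.17,0,0,0,0,0.1],[0,-0.23,0,0,0,0,0.1],[0,-0.28,0,0,0,0,0.1],[0,-0.32,0,0,0,0,0.1],[0,-0.345,0,0,0,0,0.1],[0,-0.345,0,0,0,0,0.1],[0,-0.345,0,0,0,0,0.1]]'; python3 -m inch '[[0,-0.01,0,0,0,0,0.1],[0,-0.02,0,0,0,0,0.1],[0,-0.02,0,0,0,0,0.1]]'
```

```text
clock: 25.4
position: [0.502, 0.3493, 0.1549]
tool_rot: [-3.14, 0.0, -2.959]
force: [-1.7, -8.3, 9.9]
grip_width: 0.0195
finger_force: 59.5
clock: 26.52
position: [0.5145, 0.2824, 0.1549]
tool_rot: [-3.142, 0.001, -2.958]
force: [-1.4, -1.7, 7.7]
grip_width: 0.0191
finger_force: 59.5
clock: 26.9
position: [0.5151, 0.2789, 0.1549]
tool_rot: [3.141, 0.001, -2.958]
force: [-2.1, -0.8, 6.6]
grip_width: 0.0192
finger_force: 59.4
```

```bash
python3 -m inch '[[0,-0.01,0,0,0,0,0.1],[0,-0.02,0,0,0,0,0.1],[0,-0.02,0,0,0,0,0.1]]';python3 -m inch '[[0,-0.01,0,0,0,0,0.1],[0,-0.015,0,0,0,0,0.1],[0,-0.015,0,0,0,0,0.1]]'
```

```text
clock: 27.28
position: [0.5157, 0.2755, 0.1549]
tool_rot: [3.141, 0.001, -2.958]
force: [-2.9, 3.5, 5.7]
grip_width: 0.0195
finger_force: 59.7
clock: 27.65
position: [0.5157, 0.2754, 0.155]
tool_rot: [3.137, 0.002, -2.956]
force: [-2.8, 19.2, 1.9]
grip_width: 0.0193
finger_force: 59.2
```

Full 75 mm of travel and the force is rising, so it is at the home stop. Press briefly, release, retreat and check.

```bash
python3 -m inch '[[0,-0.01,0,0,0,0,0.1],[0,-0.01,0,0,0,0,0.1],[0,0.015,0,0,0,0,0.1],[0,0.015,0,0,0,0,0.6],[0,0.015,0,0,0,0,1],[0,0.015,0,0,0,0,1],[0,0.015,-0.2,0,0,0,1],[0,0.015,-0.4,0,0,0,1],[0,0.015,-0.65,0,0,0,1],[0,0.015,-0.65,0,0,0,1],[0,0.015,-0.65,0,0,0,1]]'; python3 - <<'E'
from h import *
from workcell import bot
f=bot.grab_frame("wrist");w=wcloud(f);p=w.reshape(-1,3);d=np.array([-.1805,.9836]);q=p-[.5425,.1266,0]
u=q[:,:2]@d;v=q[:,:2]@[-.9836,-.1805]
m=(u>.1)&(u<.26)&(abs(v)<.035)&(p[:,2]>.172)&(p[:,2]<.19)
print(m.sum(),np.percentile(u[m],[2,50,98]))
f=bot.grab_frame("side");cv2.imwrite("pics/s5.png",f["img"][:,:,::-1])
E
```

```text
clock: 29.02
position: [0.5155, 0.2744, 0.2839]
tool_rot: [-3.141, -0.0, -2.958]
force: [-0.1, -0.2, 0.2]
grip_width: 0.0853
finger_force: 0.0
1027 [0.14303517 0.15197829 0.1617852 ]
```

View pics/s5.png

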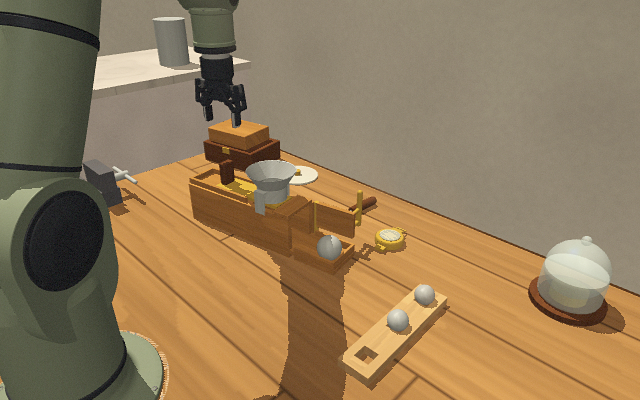

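The final view shows the ball in the tray (329,247), the door wide open (335,217) and the grip home (226,172). The small balls, compass and screwdriver have not moved.

```bash
python3 -c "
from workcell import bot
print(bot.job_done())"
```

```text
the job is handed in; nothing more can be done
None
```

The job is handed in at about 29 s: the big ball went through the sorter and lies in the tray, the door is open about 90°, the selector is back at its home stop, and the two small balls, compass and screwdriver look undisturbed in the last picture.

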